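# Load the tube-rack scanner

## Task

Push the row of four grey tube racks along the lane of the scanning station as one train, from behind the last rack, until the front rack is fully against the end stop and no gaps are left in the row; then press the green start button all the way down, let it come up again and move clear. Only push: do not grip, lift or tip any rack or tube, do not press start before the racks are home, and leave the spare rack, the bottle and the beaker on the bench alone.

Things in the scene. Friction and masses are not known exactly. Their poses are not given: they have to be found in the camera images.
- station: tube-rack scanning station, fixed to the bench: lane (its x axis, to the end stop) and white scanner housing. y is across the lane, z up; origin on the bench top on the lane's centre line. The steel lane floor lies 12 mm above the bench, from x = -150 mm (open end) to the stop at x = +140 mm; four racks stand in it crosswise, touching (under 1 mm apart), with 65 mm or more of bare floor behind
- stop (a point): centre of the foot of the end stop, on the lane floor (station x = +140 mm): a flat upright face across the whole lane, 66 mm high, the front of the white housing, which reaches 115 mm farther, is 170 mm wide and 78 mm high above the bench. At the start the front rack is 55 to 125 mm short of it. Sliding the row takes about 2 to 5 N
- mouth (a point): middle of the lane floor at its open end (station x = -140 mm). The two aluminium guide rails run from here to the stop, 8 mm thick, inner faces 61 mm to either side of the centre line (122 mm apart), tops 20 mm above the lane floor (32 mm above the bench); their ends flare outwards 25 mm beyond this point
- rack_a: first (nearest the stop) of the four in the lane, grey five-tube rack: block 24 mm (its x, along the lane) x 118 mm (its y) x 52 mm high, flat front and rear faces; five clear tubes with red caps (16 mm wide, 22 mm apart) are fixed in it, tops 86 mm above its underside. 90 to 180 g. Origin: centre of its underside; z up
- rack_b: second of the four in the lane, grey five-tube rack: block 24 mm (its x, along the lane) x 118 mm (its y) x 52 mm high, flat front and rear faces; five clear tubes with blue caps (16 mm wide, 22 mm apart) are fixed in it, tops 86 mm above its underside. 90 to 180 g. Origin: centre of its underside; z up
- rack_c: third of the four in the lane, grey five-tube rack: block 24 mm (its x, along the lane) x 118 mm (its y) x 52 mm high, flat front and rear faces; five clear tubes with yellow caps (16 mm wide, 22 mm apart) are fixed in it, tops 86 mm above its underside. 90 to 180 g. Origin: centre of its underside; z up
- rack_d: last (farthest from the stop) of the four in the lane, grey five-tube rack: block 24 mm (its x, along the lane) x 118 mm (its y) x 52 mm high, flat front and rear faces; five clear tubes with orange caps (16 mm wide, 22 mm apart) are fixed in it, tops 86 mm above its underside. 90 to 180 g. Origin: centre of its underside; z up
- start_top (a point): centre of the top of the round green start button, 28 mm in diameter, on the scanner housing's top, right of its centre (station frame about x = +198, y = -40 mm); it is pressed straight down
- start (a joint): travel of the start button: 0 up, 0.006 m fully down; a spring brings it back, fully down takes about 4 N
- spare_rack: bystander: white rack of the same size with green caps, standing on the bench beside the lane on its -y side, long side along the lane, over 25 mm from the rail. Origin: centre of its underside
- reagent: bystander: amber bottle, 56 mm in diameter, 110 mm high, standing on the bench on the -y side of the lane's open end. Origin: centre of its underside
- beaker: bystander: glass beaker, 60 mm in diameter, 75 mm high, standing on the bench on the -y side of the scanner housing. Origin: centre of its underside

How it is judged:
By the outcome, as a careful person would: the job done as asked, in the order asked, and still so for the second after the job is handed in, with the robot touching nothing.
It also fails if it takes over 42 s, if anything falls off the work surface, if the arm or the gripper's body presses on something with over 40 N, if the wrist force passes 120 N, or if a joint passes its speed limit or range.

## Robot

A 6-joint arm with a two-finger parallel gripper is mounted at the origin on the work surface. World frame = base frame: x ahead of the robot, y to its left, z up, the work surface at z = 0. Lengths are in m, angles in rad, forces in N, time in s.
With the tool pointing down it reaches from about 0.225 to 0.875 m from the base axis. Payload 3.4 kg.
Tool frame: the origin (TCP) lies at the very end of the fingers, on their centre line; the grasp point (between the pads) lies 19 mm behind it; z points along the fingers, y is the line along which they close (so a half turn about z gives the same grasp; the last joint's range is limited). The gripper opens to 85 mm and grips with 20 to 120 N. Pads are 22 mm wide; open, the fingers measure 114 mm over their backs; the gripper's body (76 mm by 85 mm) begins 54 mm behind the grasp point. The pads swing forward as they close: fully open they stand 13 mm farther back than shut.
Start: joints at [-1.445, 0.276, 1.505, -0, 1.361, -0.121], TCP at [0.14, -0.558, 0.231] pointing down, gripper open.
Joint ranges: [-2.89, 2.89], [-0.75, 2.08], [0.22, 2.7], [-1.18, 4.32], [0.11, 2.71], [-2.7, 2.7]. Speed limits (rad/s): [2.57, 2.57, 3.14, 3.14, 3.14, 3.14].

## Interface

Orientations are given as a unit quaternion [w, x, y, z].
In Python, from rig import readout, vision, manip gives the robot as it stands.
- The arm moves only by the shell command python3 -m handwheel 'ROWS' [FORCE]. ROWS is JSON, a list of rows, each a list of 3 entries, a list of its own where there are three numbers: the shift along the tool's x, y, z in mm, then the turn, a rotation vector about the tool's x, y, z in units of 6 degrees (1.0 is 6 degrees), then the closure, from -1 (fully open) to 1 (shut), so that 0 is half open. A call has 1 to 20 rows; each row shifts and turns the commanded pose from where the row before left it, along the tool's axes as they then stand; what a row does not reach is not made up. A row lasts 1/8 s, in which the tool goes at most 62.5 mm and 10.7 degrees, less where a joint would pass 70% of its speed; a pose out of reach is approached as far as the arm can. A call is refused whole if a number of a shift passes 62.5 or a number of a turn 1, either way. A call with a gripper value outside its range is refused whole. The fingers move at their own pace and stop on an object; FORCE is the grip in N (left out, the last holds). Time passes only in rows, so rows that do not move let the fingers close. It gives the time, the measured TCP pose, the force, the opening and the grip force at its end, in the units of the state.
- readout.get_state(): the state, without advancing time (a new reading comes with each control period).
- vision.get_image(name): name is "side" or "top" or "wrist"; returns the picture (400x640x3 uint8, blue, green, red); there is no depth.
- vision.camera_params(name): a dict with "intrinsics" (3x3 intrinsics, pixels), "dist" ([k1, k2, p1, p2, k3] as OpenCV has them; the pictures are not rectified), "rvec" (rotation vector, rad) and "tvec" (3), from world to camera coordinates, as OpenCV has them; the wrist camera has in their place "hand_eye" (4x4, takes a point from camera to tool coordinates, whose origin is the TCP and whose axes are the flange's). Camera axes: x right, y down, z forward; pixel columns grow to the right and rows downward; lengths in m; the calibration is good to about 2 mm. A picture is of the moment at which its call begins: read the wrist's pose just before it. camera_params takes no time and is no camera call.
- manip.sign_off(): hands the job in; it is judged then, once.
The state is a dict: "clock": time; "qpos": joint angles; "qd": joint speeds; "effort": joint torques, N m; "position": TCP position; "ee_rot": TCP orientation; "contact_force": force on the tool from outside, world axes, zero at the start; "moment": the same for the moment, N m; "width": finger opening in m; "gripper_force": force on a finger pad.
Only numpy, scipy, OpenCV 4.12 (cv2) and the standard library are available. Lean on these libraries where they do the work, as an engineer would, in place of code of your own. Each camera call takes 0.05 s, during which the arm holds its last target. There are 200 camera calls.

## Working session

There is one attempt and no reset: what is moved stays moved. The work goes in short steps, Python scripts to look and compute and a shell command to move; the robot and the scene stay as the last step left them, time stands still between calls to the robot, and variables do not carry over. Pictures are saved under pics/ and viewed, at most 10 in all, crops included, and the job is handed in when it is done.

```bash
mkdir -p pics; python3 - <<'E'
from rig import readout, vision
import cv2,numpy as np
s=readout.get_state();print(s)
for n in("top","side"):
    cv2.imwrite(f"pics/{n}0.png",vision.get_image(n)); p=vision.camera_params(n)
    R=cv2.Rodrigues(np.array(p['rvec'],float))[0];print(n,p['intrinsics'],p['dist'],(-R.T@np.array(p['tvec']).ravel()).round(3),R.round(2).tolist())
print(vision.camera_params("wrist"))
E
```

```text
{'clock': 0.0, 'qpos': array([-1.44501552e+00,  2.76608800e-01,  1.50615315e+00,  2.00061280e-05,
        1.36076408e+00, -1.21007598e-01]), 'qd': array([ 0.00030077, -0.0008529 ,  0.0007597 ,  0.00066269, -0.00015514,
        0.00100299]), 'effort': array([ 5.36900679e-04, -4.16774189e+01, -2.45805287e+01, -3.82080501e-06,
        1.11978455e-02, -5.16257757e-07]), 'position': array([ 0.14039403, -0.55701967,  0.23042391]), 'ee_rot': array([-9.66708943e-04,  9.92396385e-01,  1.23079166e-01,  7.47409156e-06]), 'contact_force': array([0.74188968, 0.32322271, 0.11816928]), 'moment': array([ 0.0113389 , -0.02249176,  0.00707957]), 'gripper_force': 0.0, 'width': 0.08513142862858303}
top [[414.62644954   0.         314.37870956]
 [  0.         414.62644954 199.29214769]
 [  0.           0.           1.        ]] [-0.01049076  0.          0.          0.          0.        ] [0.464 0.003 0.872] [[0.04, -1.0, -0.0], [-0.98, -0.04, -0.2], [0.2, 0.01, -0.98]]
side [[370.48915044   0.         319.61157779]
 [  0.         370.48915044 196.50845398]
 [  0.           0.           1.        ]] [-0.03008143  0.          0.          0.          0.        ] [ 0.535 -0.503  0.626] [[0.98, -0.21, -0.01], [-0.16, -0.72, -0.67], [0.14, 0.66, -0.74]]
{'intrinsics': array([[321.11335859,   0.        , 314.7901333 ],
       [  0.        , 321.11335859, 198.44787774],
       [  0.        ,   0.        ,   1.        ]]), 'dist': array([-0.0184767,  0.       ,  0.       ,  0.       ,  0.       ]), 'hand_eye': array([[-1.83323410e-04, -9.48733814e-01, -3.16076126e-01,
         8.08076057e-02],
       [ 9.99999967e-01, -1.16552347e-04, -2.30154210e-04,
        -3.09892411e-04],
       [ 1.81515667e-04, -3.16076157e-01,  9.48733803e-01,
        -1.42804432e-01],
       [ 0.00000000e+00,  0.00000000e+00,  0.00000000e+00,
         1.00000000e+00]])}
```

View pics/top0.png

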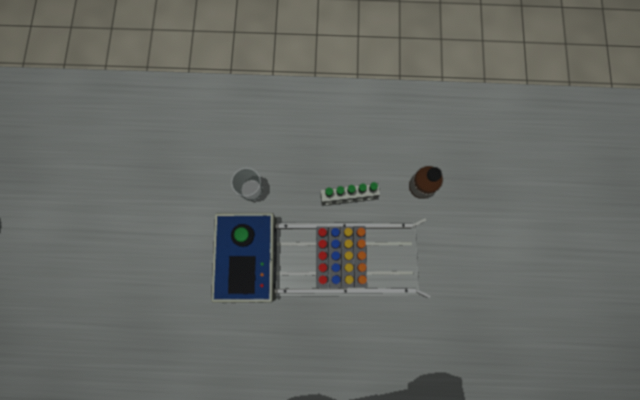

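View pics/side0.png

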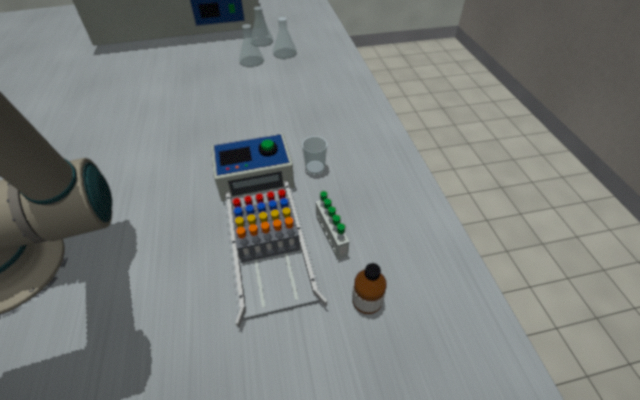

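The top view shows the station with its lane running along world y and the stop towards +y (left, column ~275). The racks fill columns 317–367, the open mouth is near column 415, and the green button is at about (241,235). The side view agrees, with the beaker, spare rack and bottle all on the far (+x) side.

```bash
cat > h.py <<'E'
from rig import readout, vision
import cv2,numpy as np
from scipy.spatial.transform import Rotation as Ro
def cam(n):
    p=vision.camera_params(n);K=np.array(p['intrinsics']);d=np.array(p['dist'])
    if n=='wrist':
        s=readout.get_state();w,x,y,z=s['ee_rot'];T=np.eye(4);T[:3,:3]=Ro.from_quat([x,y,z,w]).as_matrix();T[:3,3]=s['position']
        T=T@np.array(p['hand_eye']);return K,d,T[:3,:3],T[:3,3]
    R=cv2.Rodrigues(np.array(p['rvec'],float))[0];return K,d,R.T,-R.T@np.array(p['tvec']).ravel()
def ray(c,uv):
    K,d,R,o=c;u=cv2.undistortPoints(np.array([[uv]],float),K,d).ravel();return o,R@np.r_[u,1]
def plane(c,uv,z):
    o,v=ray(c,uv);return o+v*(z-o[2])/v[2]
def tri(r1,r2):
    (a,u),(b,v)=r1,r2;t=np.linalg.lstsq(np.c_[u,-v],b-a,rcond=None)[0];p,q=a+u*t[0],b+v*t[1];return (p+q)/2,np.linalg.norm(p-q)
H=dict(red=(0,5,130,90),blue=(106,116,150,100),yellow=(21,29,130,90),orange=(8,18,150,90),green=(55,75,120,60))
def blobs(im,c,lo=8):
    h=cv2.cvtColor(im,cv2.COLOR_BGR2HSV);a,b,s,v=H[c];m=cv2.inRange(h,(a,s,v),(b,255,255))
    if c=='red':m|=cv2.inRange(h,(174,s,v),(180,255,255))
    n,_,st,ce=cv2.connectedComponentsWithStats(m);return [(ce[i].round(1).tolist(),int(st[i,4])) for i in range(1,n) if st[i,4]>=lo]
E
python3 - <<'E'
from h import *
for n in('top','side'):
    im=cv2.imread(f'pics/{n}0.png');c=cam(n)
    for k in H:
        b=blobs(im,k);print(n,k,[(p,a,plane(c,p,0.098)[:2].round(4).tolist()) for p,a in b])
E
```

```text
top red [([321.9, 231.7], 52, [0.5602, -0.0057]), ([322.2, 243.4], 54, [0.5383, -0.0071]), ([322.3, 255.3], 52, [0.5162, -0.008]), ([322.4, 267.3], 55, [0.4943, -0.0089]), ([322.4, 279.3], 55, [0.4725, -0.0097])]
top blue [([335.0, 231.6], 39, [0.5613, -0.0303]), ([335.0, 243.1], 41, [0.5397, -0.0309]), ([335.1, 255.1], 43, [0.5175, -0.0317]), ([335.4, 267.1], 44, [0.4955, -0.0329]), ([335.4, 279.1], 45, [0.4738, -0.0335])]
top yellow [([347.9, 231.6], 56, [0.5622, -0.0545]), ([348.1, 243.4], 56, [0.5401, -0.0553]), ([348.4, 255.1], 57, [0.5184, -0.0564]), ([348.5, 267.0], 56, [0.4966, -0.057]), ([348.7, 279.1], 58, [0.4747, -0.0579])]
top orange [([360.6, 231.6], 50, [0.5631, -0.0783]), ([360.8, 243.4], 52, [0.541, -0.079]), ([361.4, 255.2], 51, [0.5192, -0.0805]), ([361.6, 267.1], 49, [0.4974, -0.0812]), ([361.7, 279.2], 51, [0.4754, -0.0817])]
top green [([373.3, 186.0], 38, [0.6519, -0.1012]), ([351.1, 188.7], 38, [0.645, -0.0587]), ([362.4, 187.2], 35, [0.6487, -0.0803]), ([340.0, 189.8], 39, [0.642, -0.0376]), ([328.8, 191.2], 40, [0.6384, -0.0162]), ([240.7, 234.2], 155, [0.54
[... 310 characters left out ...]
-0.0314]), ([272.0, 203.5], 38, [0.5393, -0.0323]), ([260.8, 205.5], 39, [0.518, -0.0327]), ([249.1, 207.9], 40, [0.4959, -0.034]), ([237.5, 210.2], 42, [0.4741, -0.035])]
side yellow [([286.0, 210.6], 54, [0.5626, -0.0553]), ([274.5, 213.2], 56, [0.5409, -0.057]), ([262.6, 215.4], 54, [0.5187, -0.0575]), ([250.8, 217.7], 57, [0.4969, -0.0584]), ([239.0, 220.4], 58, [0.4753, -0.0601])]
side orange [([288.5, 221.8], 76, [0.5631, -0.0825]), ([276.6, 223.7], 73, [0.5414, -0.0823]), ([264.6, 226.3], 77, [0.5195, -0.0836]), ([252.8, 228.8], 77, [0.4982, -0.0847]), ([240.6, 231.3], 80, [0.4765, -0.0857])]
side green [([267.0, 144.4], 77, [0.5499, 0.1429]), ([332.2, 212.1], 274, [0.6458, -0.0772])]
```

```bash
python3 - <<'E'
from h import *
b=tri(ray(cam('top'),(240.7,234.2)),ray(cam('side'),(267.0,144.4)));print("button",b)
E
python3 -m handwheel '[[[0,0,0],[0,0,-1],0],[[0,0,0],[0,0,-1],0],[[0,0,0],[0,0,-1],0],[[0,0,0],[0,0,-1],0],[[0,0,0],[0,0,-1],0],[[0,0,0],[0,0,-1],0],[[0,0,0],[0,0,-1],0],[[0,0,0],[0,0,-1],0],[[0,0,0],[0,0,-1],0],[[0,0,0],[0,0,-1],0],[[0,0,0],[0,0,-1],0],[[0,0,0],[0,0,-1],0],[[0,0,0],[0,0,-1],0],[[0,0,0],[0,0,0],0]]' 20
python3 -m handwheel '[[[40,40,0],[0,0,0],0],[[40,40,0],[0,0,0],0],[[40,40,0],[0,0,0],0],[[40,40,0],[0,0,0],0],[[40,40,0],[0,0,0],0],[[40,40,0],[0,0,0],0],[[40,40,0],[0,0,0],0],[[40,40,0],[0,0,0],0],[[40,40,0],[0,0,0],0],[[40,40,0],[0,0,0],0],[[0,0,0],[0,1,0],0],[[0,0,0],[0,1,0],0],[[0,0,0],[0,0,0],0]]'
```

```text
button (array([0.54997628, 0.14681567, 0.09477573]), np.float64(1.385745606427799e-05))
clock: 1.85
position: [0.1404, -0.5574, 0.2309]
ee_rot: [-0.0, 0.694, 0.72, 0.0]
contact_force: [-0.6, 0.1, -0.4]
width: 0.0426
gripper_force: 0.0
clock: 3.48
position: [0.5253, -0.1442, 0.2303]
ee_rot: [-0.076, 0.691, 0.715, 0.072]
contact_force: [-0.7, 0.3, 0.1]
width: 0.043
gripper_force: 0.0
```

```bash
python3 -m handwheel '[[[-8.3,-0.7,39],[0,0,0],0],[[-8.3,-0.7,39],[0,0,0],0],[[-8.3,-0.7,39],[0,0,0],0],[[-8.3,-0.7,39],[0,0,0],0],[[-8.3,-0.7,39],[0,0,0],0],[[0,0,0],[0,0,0],0]]'
python3 - <<'E'
from h import *
im=vision.get_image('side');cv2.imwrite('pics/s1.png',cv2.resize(im[100:340,120:420],None,fx=2.5,fy=2.5))
E
```

```text
clock: 4.22
position: [0.5193, -0.1416, 0.0299]
ee_rot: [-0.078, 0.69, 0.716, 0.071]
contact_force: [-0.8, -0.2, 0.5]
width: 0.0424
gripper_force: 0.0
```

View pics/s1.png

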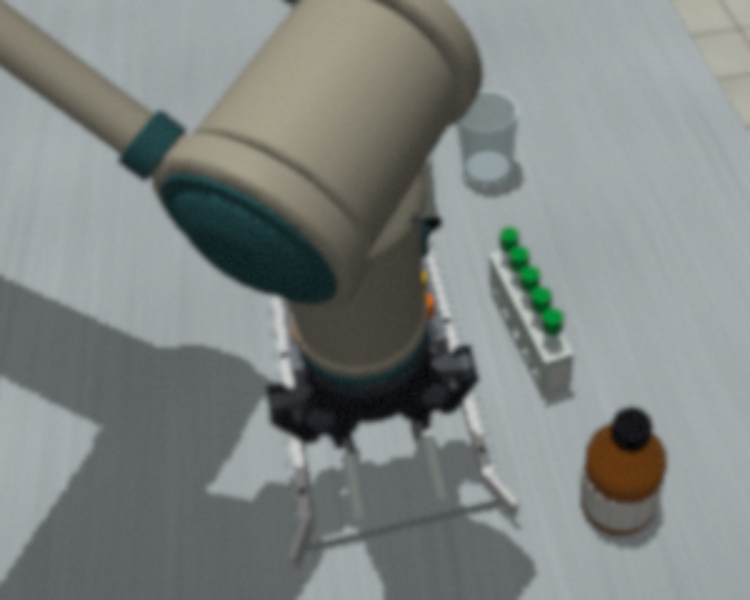

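The gripper hangs in the lane behind the racks, between the rails (crop ~(280–470, 350–430)), clear of the bottle and spare rack. Now I'll approach and push.

```bash
python3 -m handwheel '[[[9.8,1,2.1],[0,0,0],0],[[9.8,1,2.1],[0,0,0],0],[[7.8,0.4,1.7],[0,0,0],0],[[3.9,0,0.8],[0,0,0],0],[[3.9,0,0.8],[0,0,0],0],[[3.9,0,0.8],[0,0,0],0],[[3.9,0,0.8],[0,0,0],0],[[3.9,0,0.8],[0,0,0],0],[[3.9,0,0.8],[0,0,0],0]]'
python3 -m handwheel '[[[4.9,0,1.05],[0,0,0],0],[[4.9,0,1.05],[0,0,0],0],[[4.9,0,1.05],[0,0,0],0],[[4.9,0,1.05],[0,0,0],0],[[4.9,0,1.05],[0,0,0],0],[[4.9,0,1.05],[0,0,0],0]]'
python3 - <<'E'
from h import *
im=vision.get_image('top');cv2.imwrite('pics/t1.png',cv2.resize(im[170:330,180:460],None,fx=2.8,fy=2.8,interpolation=2))
c=cam('top')
for k in H:print(k,[plane(c,p,.098)[:2].round(4).tolist() for p,a in blobs(im,k)])
E
```

```text
clock: 5.4
position: [0.5225, -0.0915, 0.032]
ee_rot: [-0.075, 0.69, 0.716, 0.072]
contact_force: [-0.2, -2.3, -0.3]
width: 0.0428
gripper_force: 1.5
clock: 6.15
position: [0.521, -0.0608, 0.0319]
ee_rot: [-0.075, 0.69, 0.716, 0.072]
contact_force: [-0.6, -2.9, -0.1]
width: 0.0429
gripper_force: 1.5
red [[0.559, 0.0344], [0.5369, 0.0332], [0.5149, 0.0324], [0.4933, 0.0314], [0.4712, 0.0304]]
blue [[0.5599, 0.0104], [0.538, 0.0094], [0.516, 0.0085], [0.494, 0.0077], [0.4722, 0.0068]]
yellow [[0.5608, -0.014], [0.5386, -0.0149], [0.5169, -0.0158], [0.4949, -0.0165], [0.4732, -0.0172]]
orange [[0.5614, -0.0378], [0.5395, -0.0387], [0.5176, -0.0397], [0.496, -0.0401], [0.4743, -0.041]]
green [[0.6519, -0.1012], [0.6448, -0.0587], [0.6481, -0.0801], [0.6418, -0.0376], [0.6384, -0.0162], [0.5498, 0.1462]]
```

View pics/t1.png

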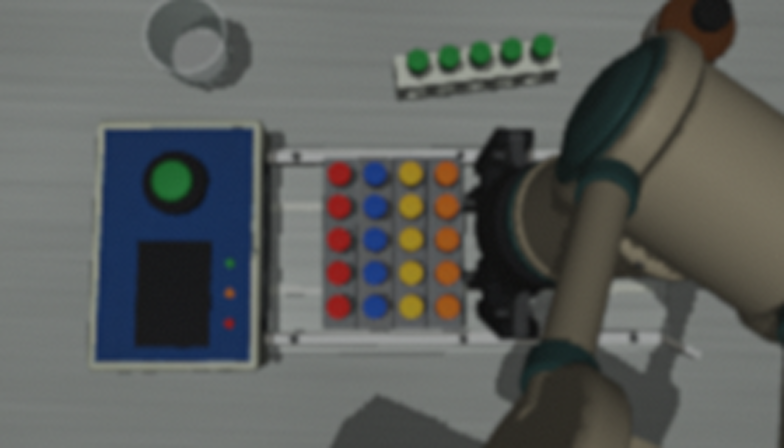

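The train is moving squarely and without gaps: caps in crop columns 340–448, stop edge at ~262. About 42 mm remain.

```bash
python3 -m handwheel '[[[4.9,0,1.05],[0,0,0],0],[[4.9,0,1.05],[0,0,0],0],[[4.9,0,1.05],[0,0,0],0],[[4.9,0,1.05],[0,0,0],0],[[4.9,0,1.05],[0,0,0],0],[[4.9,0,1.05],[0,0,0],0],[[4.9,0,1.05],[0,0,0],0]]'
python3 -m handwheel '[[[2,0,0.4],[0,0,0],0],[[1,0,0.2],[0,0,0],0]]'
python3 -m handwheel '[[[1,0,0.2],[0,0,0],0],[[1,0,0.2],[0,0,0],0]]'
python3 - <<'E'
from h import *
im=vision.get_image('top');c=cam('top')
for k in H:print(k,[plane(c,p,.098)[:2].round(4).tolist() for p,a in blobs(im,k)][:5])
E
```

```text
clock: 7.08
position: [0.5198, -0.0258, 0.0319]
ee_rot: [-0.075, 0.69, 0.716, 0.072]
contact_force: [0.6, -2.9, 0.5]
width: 0.0422
gripper_force: 1.8
clock: 7.32
position: [0.5197, -0.0229, 0.032]
ee_rot: [-0.075, 0.69, 0.716, 0.072]
contact_force: [-0.1, -3.6, -0.2]
width: 0.0427
gripper_force: 1.8
clock: 7.58
position: [0.5196, -0.0211, 0.0319]
ee_rot: [-0.075, 0.69, 0.716, 0.072]
contact_force: [0.2, -2.7, -0.4]
width: 0.0428
gripper_force: 1.8
red [[0.5575, 0.074], [0.5354, 0.0733], [0.5135, 0.0723], [0.4919, 0.0716], [0.47, 0.0708]]
blue [[0.5586, 0.0502], [0.5365, 0.0491], [0.5146, 0.0484], [0.4926, 0.0475], [0.4709, 0.0464]]
yellow [[0.5593, 0.0258], [0.5374, 0.0247], [0.5157, 0.0243], [0.4939, 0.0233], [0.4722, 0.0226]]
orange [[0.5599, 0.002], [0.5381, 0.001], [0.5163, 0.0002], [0.495, -0.0008], [0.4728, -0.0018]]
green [[0.6548, -0.1], [0.6448, -0.0587], [0.6483, -0.0801], [0.6418, -0.0376], [0.6384, -0.0162]]
```

```bash
python3 -m handwheel '[[[1,0,0.2],[0,0,0],0],[[0,0,0],[0,0,0],0]]'|grep -E "pos|cont"
python3 -m handwheel '[[[1,0,0.2],[0,0,0],0],[[0,0,0],[0,0,0],0]]'|grep -E "pos|cont"
python3 -m handwheel '[[[0.7,0,0.15],[0,0,0],0],[[0,0,0],[0,0,0],0]]'|grep -E "pos|cont"
```

```text
position: [0.5195, -0.0198, 0.0319]
contact_force: [-0.6, -2.7, 0.1]
position: [0.5196, -0.0193, 0.032]
contact_force: [-0.2, -5.1, 0.0]
position: [0.5199, -0.019, 0.032]
contact_force: [0.6, -6.3, 0.7]
```

```bash
python3 -m handwheel '[[[1,0,0.2],[0,0,0],0],[[0,0,0],[0,0,0],0]]'|grep -E "pos|cont"
python3 -m handwheel '[[[1,0,0.2],[0,0,0],0],[[0,0,0],[0,0,0],0]]'|grep -E "pos|cont"
python3 -m handwheel '[[[1,0,0.2],[0,0,0],0],[[0,0,0],[0,0,0],0],[[0,0,0],[0,0,0],0]]'|grep -E "pos|cont"
python3 - <<'E'
from h import *
im=vision.get_image('top');c=cam('top')
for k in list(H)[:4]:print(k,[plane(c,p,.098)[:2].round(4).tolist() for p,a in blobs(im,k)][:5])
E
```

```text
position: [0.52, -0.0189, 0.032]
contact_force: [-0.0, -8.8, 0.1]
position: [0.52, -0.0188, 0.032]
contact_force: [-0.7, -11.7, 0.2]
position: [0.5201, -0.0188, 0.032]
contact_force: [-1.5, -14.6, 1.0]
red [[0.5576, 0.076], [0.5353, 0.0752], [0.5136, 0.0743], [0.492, 0.0737], [0.4699, 0.0726]]
blue [[0.5587, 0.052], [0.5368, 0.0513], [0.5147, 0.0504], [0.4926, 0.0493], [0.4708, 0.0481]]
yellow [[0.5592, 0.028], [0.5379, 0.0271], [0.5157, 0.0261], [0.494, 0.0252], [0.4723, 0.0243]]
orange [[0.5601, 0.0042], [0.5384, 0.003], [0.5169, 0.002], [0.495, 0.0009], [0.4732, 0.0001]]
```

The row is home: the stall is rigid at 15 N, the red rack's centre is at the predicted y of 0.074, and the pitch is 24.1 mm. Next I'll back off, rise, straighten the tool and close the fingers.

```bash
python3 -m handwheel '[[[-2,0,-0.4],[0,0,0],0],[[-2,0,-0.4],[0,0,0],0],[[-4.9,0,-1.05],[0,0,0],0],[[-9.8,0,-2.1],[0,0,0],0],[[-20,0,-4.2],[0,0,0],0],[[-20,0,-4.2],[0,0,0],0],[[8.3,0,-39],[0,0,0],0],[[8.3,0,-39],[0,0,0],0],[[8.3,0,-39],[0,0,0],0],[[8.3,0,-39],[0,0,0],0],[[0,0,0],[0,-1,0],1],[[0,0,0],[0,-1,0],1],[[0,0,0],[0,0,0],1]]'
python3 - <<'E'
from h import *
c=cam('wrist');im=vision.get_image('wrist');cv2.imwrite('pics/w1.png',im)
print([(p,a,plane(c,p,.095)[:2].round(4).tolist()) for p,a in blobs(im,'green',60)])
E
```

```text
clock: 10.92
position: [0.5214, -0.0746, 0.1918]
ee_rot: [-0.0, 0.693, 0.721, 0.0]
contact_force: [-0.8, 0.4, -1.5]
width: -0.0001
gripper_force: 0.0
[([474.3, 130.2], 309, [0.6364, -0.0152]), ([473.3, 158.2], 289, [0.6397, -0.036]), ([472.3, 185.0], 266, [0.643, -0.057]), ([471.5, 210.2], 240, [0.6464, -0.0778]), ([470.6, 234.2], 223, [0.6498, -0.0987])]
```

View pics/w1.png

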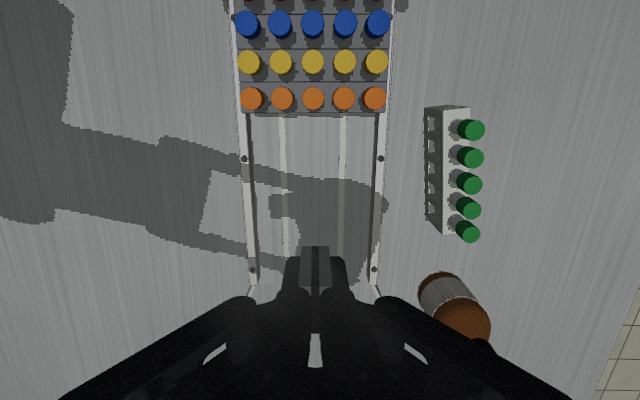

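The wrist view shows the racks standing flush and square at the far end of the lane (orange row at v≈98), the lane empty, and the spare rack and bottle untouched. Next I'll move over the button.

```bash
python3 -m handwheel '[[[44,7.4,0],[0,0,0],1],[[44,7.4,0],[0,0,0],1],[[44,7.4,0],[0,0,0],1],[[44,7.4,0],[0,0,0],1],[[44,7.4,0],[0,0,0],1],[[0,0,0],[0,0,0],1],[[0,0,0],[0,0,0],1]]'
python3 - <<'E'
from h import *
c=cam('wrist');im=vision.get_image('wrist');cv2.imwrite('pics/w2.png',im)
print([(p,a,plane(c,p,.096)[:2].round(4).tolist()) for p,a in blobs(im,'green',60)])
for k in list(H)[:4]:print(k,[plane(c,p,.098)[:2].round(4).tolist() for p,a in blobs(im,k,60)])
E
```

```text
clock: 11.85
position: [0.5505, 0.1448, 0.1908]
ee_rot: [-0.0, 0.694, 0.72, -0.001]
contact_force: [0.2, -0.1, -0.5]
width: -0.0002
gripper_force: 0.0
[([313.6, 199.8], 901, [0.5489, 0.1459])]
red [[0.4692, 0.073], [0.4912, 0.0739], [0.5131, 0.0749]]
blue [[0.5136, 0.1794], [0.488, 0.1071], [0.4688, 0.0512], [0.5122, 0.0545]]
yellow []
orange [[0.5569, 0.005]]
```

View pics/w2.png

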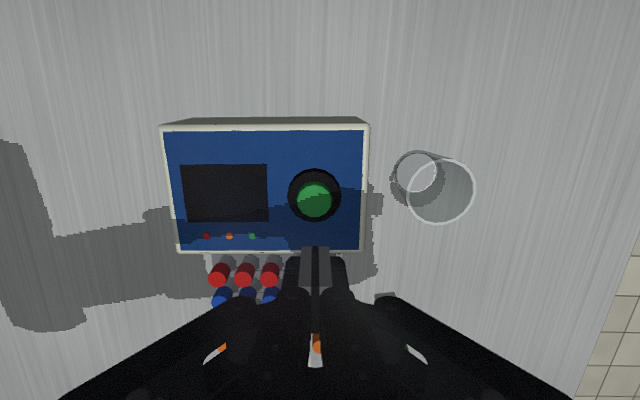

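The button sits at (314,200), clear of the beaker, and the tool is within 2 mm of being over it. I'll descend and press.

```bash
python3 -m handwheel '[[[1,-1.2,28],[0,0,0],1],[[0,0,28],[0,0,0],1],[[0,0,28],[0,0,0],1],[[0,0,0],[0,0,0],1]]'|grep -E "pos|cont"
for i in 1; do :; done
python3 -m handwheel '[[[0,0,3],[0,0,0],1],[[0,0,3],[0,0,0],1],[[0,0,0],[0,0,0],1]]'|grep -E "pos|cont"
python3 -m handwheel '[[[0,0,2],[0,0,0],1],[[0,0,2],[0,0,0],1],[[0,0,0],[0,0,0],1]]'|grep -E "pos|cont"
python3 -m handwheel '[[[0,0,2],[0,0,0],1],[[0,0,0],[0,0,0],1]]'|grep -E "pos|cont"
```

```text
position: [0.5474, 0.1452, 0.1055]
contact_force: [0.1, -0.1, 1.6]
position: [0.5495, 0.1471, 0.102]
contact_force: [0.0, 0.3, -0.4]
position: [0.5495, 0.1472, 0.0976]
contact_force: [-0.3, 0.4, 4.0]
position: [0.5495, 0.1472, 0.0956]
contact_force: [0.5, -0.6, 2.6]
```

```bash
python3 -m handwheel '[[[0,0,1.5],[0,0,0],1],[[0,0,0],[0,0,0],1]]'|grep -E "pos|cont"
python3 -m handwheel '[[[0,0,1.5],[0,0,0],1],[[0,0,0],[0,0,0],1]]'|grep -E "pos|cont"
python3 -m handwheel '[[[0,0,1.5],[0,0,0],1],[[0,0,0],[0,0,0],1]]'|grep -E "pos|cont"
```

```text
position: [0.5495, 0.1472, 0.0941]
contact_force: [1.5, -0.2, 3.8]
position: [0.5496, 0.1472, 0.0939]
contact_force: [-0.7, 0.3, 11.4]
position: [0.5496, 0.1473, 0.0938]
contact_force: [-2.5, -0.0, 18.4]
```

It hit a hard bottom at z=0.0938, and the force rose to 18 N. Now I'll release and move clear.

```bash
python3 -m handwheel '[[[0,0,-3],[0,0,0],1],[[0,0,-5],[0,0,0],1],[[0,0,-10],[0,0,0],1],[[0,0,-40],[0,0,0],1],[[0,0,-50],[0,0,0],1],[[0,0,-50],[0,0,0],1],[[-20,-50,0],[0,0,0],1],[[-20,-50,0],[0,0,0],1],[[-20,-50,0],[0,0,0],1],[[0,0,0],[0,0,0],1],[[0,0,0],[0,0,0],1]]'
python3 - <<'E'
from h import *
for n in('top','side'):
    im=vision.get_image(n);c=cam(n)
    for k in H:print(n,k,[plane(c,p,.098)[:2].round(4).tolist() for p,a in blobs(im,k)])
    if n=='top':cv2.imwrite('pics/t2.png',cv2.resize(im[150:330,180:460],None,fx=2.8,fy=2.8,interpolation=2))
E
```

```text
clock: 15.52
position: [0.4019, 0.0816, 0.2491]
ee_rot: [0.0, 0.694, 0.72, 0.0]
contact_force: [0.8, 0.0, 0.5]
width: -0.0002
gripper_force: 0.0
top red [[0.5576, 0.076], [0.5355, 0.075], [0.5136, 0.0743], [0.4922, 0.0735], [0.4708, 0.0732]]
top blue [[0.5587, 0.052], [0.5368, 0.0511], [0.5147, 0.0502], [0.4927, 0.0495]]
top yellow [[0.5594, 0.0278], [0.5379, 0.0271], [0.5157, 0.0261], [0.494, 0.0252], [0.4723, 0.0243]]
top orange [[0.5601, 0.0042], [0.5384, 0.003], [0.5169, 0.002], [0.495, 0.0009], [0.4732, -0.0003]]
top green [[0.6521, -0.1014], [0.645, -0.0587], [0.6485, -0.0801], [0.6418, -0.0376], [0.6384, -0.0162], [0.5498, 0.1464]]
side red [[0.5579, 0.0735], [0.5358, 0.0725], [0.5136, 0.0715], [0.4921, 0.0705], [0.4704, 0.0707]]
side blue [[0.5174, 0.1227], [0.4889, 0.09], [0.5587, 0.0512], [0.537, 0.0497], [0.5149, 0.0492], [0.4929, 0.0479]]
side yellow [[0.5597, 0.0253], [0.538, 0.0252], [0.5161, 0.0235], [0.4945, 0.0232], [0.4724, 0.0228]]
side orange [[0.5607, 0.0001], [0.5388, -0.0012], [0.5171, -0.0018], [0.4954, -0.0024], [0.4736, -0.0033], [0.6644, -0.2351]]
side green [[0.5497, 0.1429], [0.6457, -0.0774]]
```

View pics/t2.png

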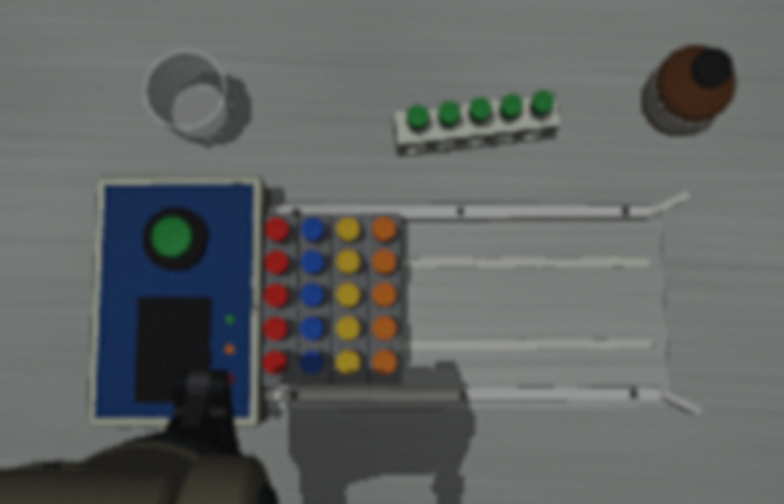

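The train is flush against the stop (red caps at column ~276, beside the housing edge at ~262) with no gaps. The button is up, the bystanders are where they were, and the arm is clear.

```bash
python3 -c "from rig import manip;print(manip.sign_off())"
```

```text
the job is handed in; nothing more can be done
None
```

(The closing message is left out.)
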